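# Weigh a sample carrier on the spring-hook scale

## Task

Pick up the sample carrier by its lifting loop, thread the loop over the hook of the spring scale, and let the weight down onto the hook slowly, letting go only when the hook carries all of it, so that the pointer comes to rest on the true weight without ever jumping or bouncing (never faster than about 5 cm/s, up or down). Leave the carrier hanging still in the crook of the hook with both jars in it, do not press on the scale, and leave the other things on the bench where they are.

Things in the scene. Friction and masses are not known exactly. Their poses are not given: they have to be found in the camera images.
- carrier: Carrier, with its jars about 0.3 to 0.95 kg (varies): open aluminium tray 70 x 150 x 34 mm (x, y, z), a blue sealed cassette 60 x 46 mm fixed in its middle (white lid, top 54 mm up), and on it an upright red lifting loop in the y-z plane. Origin: centre of the underside; z up. Both ends alike: it may hang either way round.
- carrier_bar (a point): Middle of the loop's round top bar (radius 4 mm, along carrier y), on its axis, 130 mm above the carrier's underside; axes as the carrier's. Below it two flat uprights, 16 mm wide in x, 6 mm thick, outer faces 52 mm apart (y = +-26 mm), 40 mm gap between, from 54 to 134 mm up: grasp from above across their outer faces, fingers closing along y.
- jar_a: Loose closed jar, white cap, diameter 38 mm, 55 mm high, standing in the +y end of the carrier's tray (tray floor 3 mm above the carrier's underside). Origin: centre of its underside.
- jar_b: Like jar_a with an orange cap, in the -y end of the tray.
- scale: Spring scale. Origin: on the bench right below the hook's seat. Its x runs from hook tip to column: the hook points along its -x, roughly at the robot. Grey foot 160 x 130 x 12 mm and column 30 x 34 mm, 372 mm tall, both centred at x = +150 mm; marked white plate beside the column at y = 20 to 75 mm, z = 140 to 310 mm.
- hook_seat (a point): Bottom of the hook's crook (upper surface), 254 mm above the bench unloaded; rides down with the hook. Axes as the scale's. Yellow rod, radius 4 mm, in the x-z plane: level 12 mm each side of here; rises to the tip at x = -34 mm (top 30 mm above here); to +x it rises 22 mm by x = 34 mm, then level to a blue slider (face x = +120 mm). A seated bar's axis is 4 mm above here.
- hook (a joint): Travel of the sprung hook and its red pointer (m): 0 = top stop, unloaded; grows as the hook is drawn straight down; stop at 0.095. Spring about 120 N/m (0.2 N preload): 0.6 kg draws it about 47 mm. Lightly damped: a load let go too early, or pressed too low and let go, makes it jump and bounce.
- reagent: Bystander: clear glass bottle with blue cap, diameter 68 mm, 130 mm high. Origin: centre of underside.
- dish_near: Bystander: closed petri dish, diameter 86 mm, 16 mm high, nearest the robot. Origin: centre of underside.
- dish_far: Bystander: closed petri dish like the other, at the right. Origin: centre of underside.
- spatula: Bystander: lab spatula 170 mm long lying flat, at the left.
- vial: Bystander: red-capped jar, diameter 36 mm, 70 mm high, at the left. Origin: centre of underside.
- beaker: Bystander: glass beaker, diameter 72 mm, 90 mm high, at the left. Origin: centre of underside.
- timer: Bystander: orange timer 60 x 80 x 22 mm, at the right. Origin: centre of underside.
Not all that is in view belongs to the job. What is shaped like the carrier but green is not meant.

How it is judged (in metres and radians):
On the way, in this order (a step that is already met when the one before it is completed fails the run):
1. the carrier is lifted clear of the bench (height (world z) of carrier above 0.03 m and contact force between scale and carrier below 0.1 N), for 0.2 s.
2. the loop's bar lies in the crook and the hook begins to carry weight while the gripper still holds the loop (x of carrier_bar in the frame of hook_seat between -0.016 and 0.016 m and y of carrier_bar in the frame of hook_seat between -0.016 and 0.016 m and z of carrier_bar in the frame of hook_seat between -0.002 and 0.012 m and contact force between carrier and scale above 0.5 N and contact force between the fingers and carrier above 1 N), for 0.2 s.
At the end, for the whole second after the job is handed in: The carrier hangs free on the hook: the bar in the crook (within 16 mm of the seat along and across, resting on it), pointer drawn down and still (under 0.01 m/s), carrier within 0.2 rad of upright and slower than 0.04 m/s, clear of the bench, both jars standing in the tray (x of carrier_bar in the frame of hook_seat between -0.016 and 0.016 m and y of carrier_bar in the frame of hook_seat between -0.016 and 0.016 m and z of carrier_bar in the frame of hook_seat between -0.002 and 0.012 m and z of each of jar_a, jar_b in the frame of carrier below 0.02 m and value of joint hook between 0.018 and 0.092 m and velocity of joint hook between -0.01 and 0.01 m/s and angle between carrier's own z axis and vertical below 0.2 rad and linear speed of carrier below 0.04 m/s and contact force between carrier and scale above 2 N and height (world z) of carrier above 0.02 m); the robot touches nothing.
It fails at once if the pointer jumps or bounces (hook faster than 0.06 m/s) (velocity of joint hook above 0.06 m/s or velocity of joint hook below -0.06 m/s).
It fails at once if the carrier is pressed or knocked against the scale with more than 15 N (contact force between carrier and scale above 15 N).
It fails at once if the robot itself presses on the scale with more than 3 N (contact force between any of the arm, the fingers and scale above 3 N).
It fails at once if a jar leaves the tray ((z of jar_a in the frame of carrier above 0.03 m or distance between jar_a and carrier above 0.085 m) or (z of jar_b in the frame of carrier above 0.03 m or distance between jar_b and carrier above 0.085 m)).
It fails at once if a bystander is moved by more than 30 mm (distance of any of reagent, dish_near, dish_far, spatula, vial, beaker, timer from where it was at the start of the episode above 0.03 m).
It also fails if it takes over 61 s, if anything falls off the work surface, if the arm or the gripper's body presses on something with over 40 N, if the wrist force passes 120 N, or if a joint passes its speed limit or range.

## Robot

A 6-joint arm with a two-finger parallel gripper is mounted at the origin on the work surface. World frame = base frame: x ahead of the robot, y to its left, z up, the work surface at z = 0. Lengths are in mm, angles in rad, forces in N, time in s.
With the tool pointing down it reaches from about 300 to 775 mm from the base axis. Payload 14.6 kg.
Tool frame: the origin (TCP) lies between the finger pads; the fingertips stand 8 mm ahead of it and the grasp point (between the pads) lies 11 mm behind it; z points along the fingers, y is the direction in which the jaws open and shut (so a half turn about z gives the same grasp; the last joint's range is limited). The gripper opens to 94 mm and grips with 3 to 60 N. Pads are 16 mm wide; open, the fingers measure 119 mm over their backs; the gripper's body (75 mm by 177 mm) begins 78 mm behind the grasp point.
Start: joints at [1.054, 0.3, 1.521, -0, 1.321, -0.067], TCP at [239.128, 495.285, 181.346] pointing down, gripper open.
Joint ranges: [-3.03, 3.03], [-0.79, 2.21], [0.23, 2.52], [-1.04, 4.18], [0, 3.07], [-2.55, 2.55]. Speed limits (rad/s): [2.22, 2.22, 2.57, 3.14, 3.14, 3.14].

## Interface

Orientations are given as [roll, pitch, yaw] about the fixed x, y, z axes, in that order (R = Rz(yaw) Ry(pitch) Rx(roll)).
In Python, from cell import manip gives the robot as it stands. The module is installed in compiled form; this text tells all that it offers.
- The arm moves only by the tool send_rows, never from a script. Its argument "series" is a list that holds one entry, the list of rows, each a list of 5 numbers: the opening, from 0 (shut) to 1 (fully open), then the shift along the tool's x, y, z in mm, then the turn about the tool's z in degrees. In form: [[[gripper, dx, dy, dz, roll], ...]]. A call has 1 to 10 rows; each row is the pose to reach, as a shift and turn from the pose commanded when the call began, along the tool's axes at that moment; what a row does not reach only later rows make up. A row lasts 1/10 s, in which the tool goes at most 50 mm and 8.59 degrees, less where a joint would pass 70% of its speed; a pose out of reach is approached as far as the arm can. A call with a gripper value outside its range is refused whole. The fingers move at their own pace and stop on an object; "newtons" is the grip in N (left out, the last holds). Time passes only in rows, so rows that repeat a pose let the fingers close. It gives the time, the measured TCP pose, the force and the opening at its end, in the units of the state.
- manip.read_state(): the state, without advancing time (a new reading comes with each control period).
- manip.camera(name): name is "side" or "top" or "wrist"; returns a dict with "img" (420x560x3 uint8, red, green, blue), "vfov" (degrees; the focal length in pixels is half the picture's height over the tangent of half this angle, whatever the lens; pixels are square), "cx", "cy" (the principal point, pixels), "dist" ([k1, k2, p1, p2, k3] as OpenCV has them; the pictures are not rectified), "pose" (4x4, takes a point from camera to world coordinates); the wrist camera has in their place "T_tool_cam" (4x4, takes a point from camera to tool coordinates, whose origin is the TCP and whose axes are the flange's). Camera axes: x right, y down, z forward; pixel columns grow to the right and rows downward; lengths in mm; the calibration is good to about 2 mm. A picture is of the moment at which its call begins: read the wrist's pose just before it. There is no depth.
- manip.sign_off(): hands the job in, once; it reports no verdict.
Trained networks look in a picture, given as the dict that the camera call returned (one of the last four; its "shot" number tells which), for a name from the list of things; names that differ only in an ending like _2 or _b are one class to them, and where a whole thing is asked for, a point or a joint stands for the part that bears it (a point fixed in the world has none). Each returns a list of dicts, best first, with "conf" (0 to 1); they miss things now and then, are a little off and sometimes report something else, mostly with a low value. They report only what shows in the picture. A call takes as long as a camera call. They do not tell look-alikes from the thing itself.
- manip.find_in(target, picture): "rect" ([left, top, width, height] in pixels, round what is visible of it).
- manip.silhouettes(target, picture): "pixels" (420x560 bool, what is visible of it) and "rect" ([left, top, width, height] in pixels, round what is visible of it).
The state is a dict: "clock": time; "joints": joint angles; "qd": joint speeds; "effort": joint torques, N m; "eef_pos": TCP position; "eef_rot": TCP orientation; "wrist_force": force on the tool from outside, world axes, zero at the start; "moment": the same for the moment, N m; "finger_gap": finger opening in mm.
Only numpy, scipy, OpenCV 4.12 (cv2) and the standard library are available. Lean on these libraries where they do the work, as an engineer would, in place of code of your own. Each camera call takes 0.05 s, during which the arm holds its last target. There are 200 camera calls.

## Working session

There is one attempt and no reset: what is moved stays moved. The work goes in short steps, Python scripts to look and compute and a tool call to move; the robot and the scene stay as the last step left them, time stands still between calls to the robot, and variables do not carry over. Pictures are saved under pics/ and viewed, about 8 in all and at most 12, crops included, and the job is handed in when it is done.

Besides the shell and the picture viewer there is one more tool, called after "Call:" as name(argument=value, ...) on one line, values as JSON. send_rows: Moves the arm, as the interface text tells. Its arguments: {"type":"object","properties":{"series":{"type":"array"},"newtons":{"type":"number"}},"required":["series"]}

```bash
mkdir -p pics; cat > h.py <<'E'
import numpy as np, cv2
from cell import manip
from scipy.spatial.transform import Rotation as R
def K(c):
    h=c["img"].shape[0]; f=h/2/np.tan(np.radians(c["vfov"])/2)
    return np.array([[f,0,c["cx"]],[0,f,c["cy"]],[0,0,1.]])
def pose(c,s=None):
    if "pose" in c: return np.array(c["pose"])
    T=np.eye(4); T[:3,:3]=R.from_euler("xyz",s["eef_rot"]).as_matrix(); T[:3,3]=s["eef_pos"]
    return T@np.array(c["T_tool_cam"])
def ray(c,uv,P):
    p=cv2.undistortPoints(np.array([[uv]],float),K(c),np.array(c["dist"],float))[0,0]
    d=P[:3,:3]@np.array([p[0],p[1],1]); return P[:3,3],d/np.linalg.norm(d)
def onz(c,uv,z,P):
    o,d=ray(c,uv,P); return o+d*(z-o[2])/d[2]
def proj(c,X,P):
    Q=np.linalg.inv(P); rv=cv2.Rodrigues(Q[:3,:3])[0]
    return cv2.projectPoints(np.array(X,float).reshape(-1,1,3),rv,Q[:3,3],K(c),np.array(c["dist"],float))[0][:,0]
def save(c,n): cv2.imwrite("pics/"+n+".png",c["img"][:,:,::-1])
E
python3 - <<'E'
from h import *
s=manip.read_state(); print(s)
cs={}
for n in ["side","top","wrist"]:
    s=manip.read_state(); c=manip.camera(n); cs[n]=c; P=pose(c,s); print(n,c["vfov"],P.round(2).tolist())
    for t in ["carrier","carrier_bar","scale","hook","hook_seat","reagent","jar_a"]:
        print(t,[(np.round(d["rect"]).tolist(),round(d["conf"],2)) for d in manip.find_in(t,c)][:3])
im=np.vstack([cs["side"]["img"],cs["top"]["img"]])
save(cs["side"],"s0");save(cs["top"],"t0");save(cs["wrist"],"w0")
E
```

```text
{'clock': 0.0, 'joints': array([ 1.05439368e+00,  3.00441046e-01,  1.52156582e+00, -5.29000871e-06,
        1.32073065e+00, -6.66158098e-02]), 'qd': array([ 0.00010046, -0.00036724, -0.00101839,  0.00040778, -0.00056054,
        0.00136387]), 'effort': array([-1.12049293e-03, -5.31815064e+01, -3.52725792e+01,  7.07434723e-02,
        2.44842202e-02, -1.25744891e-04]), 'eef_pos': array([238.99272142, 495.03653957, 180.80929636]), 'eef_rot': array([-3.14044999e+00, -7.10967638e-05,  2.69180709e+00]), 'wrist_force': array([-0.38611692,  0.1358467 ,  0.3998304 ]), 'moment': array([-0.01288913,  0.02231497,  0.003175  ]), 'finger_gap': 93.74878146761812}
side 50.15434589153777 [[0.68, -0.5, 0.53, -290.51], [-0.73, -0.49, 0.48, -729.41], [0.02, -0.71, -0.7, 1181.81], [0.0, 0.0, 0.0, 1.0]]
carrier [([300.0, 228.0, 48.0, 45.0], 0.98), ([298.0, 181.0, 44.0, 41.0], 0.82), ([280.0, 266.0, 48.0, 51.0], 0.64)]
carrier_bar [([297.0, 186.0, 46.0, 36.0], 0.84), ([277.0, 264.0, 54.0, 50.0], 0.73), ([301.0, 229.0, 49.0, 47.0], 0.72)]
scale [([246.0, 98.0, 62.0, 103.0], 0.91)]
hook [([242.0, 121.0, 53.
[... 287 characters left out ...]
, 0.01, -25.19], [-0.01, -0.08, -1.0, 1509.17], [0.0, 0.0, 0.0, 1.0]]
carrier [([270.0, 137.0, 41.0, 42.0], 0.84), ([307.0, 185.0, 44.0, 21.0], 0.82), ([333.0, 218.0, 22.0, 43.0], 0.71)]
carrier_bar [([272.0, 138.0, 34.0, 42.0], 0.92), ([308.0, 188.0, 45.0, 17.0], 0.71)]
scale [([197.0, 124.0, 58.0, 71.0], 0.76)]
hook [([216.0, 132.0, 17.0, 63.0], 0.84)]
hook_seat [([222.0, 129.0, 12.0, 43.0], 0.68)]
reagent [([416.0, 198.0, 22.0, 21.0], 0.58)]
jar_a [([141.0, 160.0, 22.0, 18.0], 0.44)]
wrist 69.92317832245527 [[0.43, 0.87, 0.24, 170.02], [0.9, -0.42, -0.12, 530.29], [-0.0, 0.27, -0.96, 384.06], [0.0, 0.0, 0.0, 1.0]]
carrier []
carrier_bar []
scale []
hook []
hook_seat []
reagent []
jar_a []
```

```bash
python3 - <<'E'
import cv2
s=cv2.imread("pics/s0.png")[80:360,220:440];t=cv2.imread("pics/t0.png")[100:310,130:445]
cv2.imwrite("pics/s0c.png",cv2.resize(s,None,fx=2.1,fy=2.1,interpolation=cv2.INTER_CUBIC))
cv2.imwrite("pics/t0c.png",cv2.resize(t,None,fx=2.5,fy=2.5,interpolation=cv2.INTER_CUBIC))
E
```

```text
(no output)
```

View pics/s0c.png

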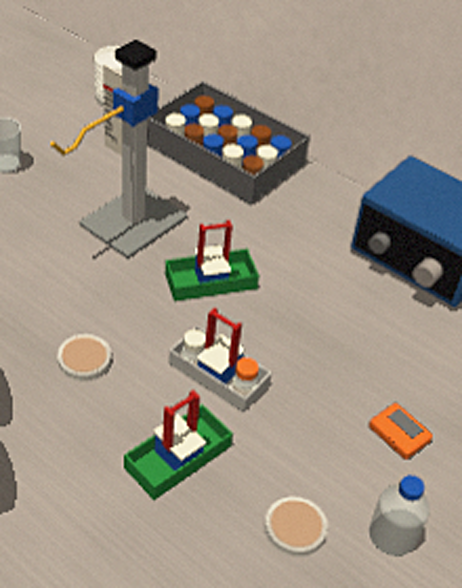

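View pics/t0c.png

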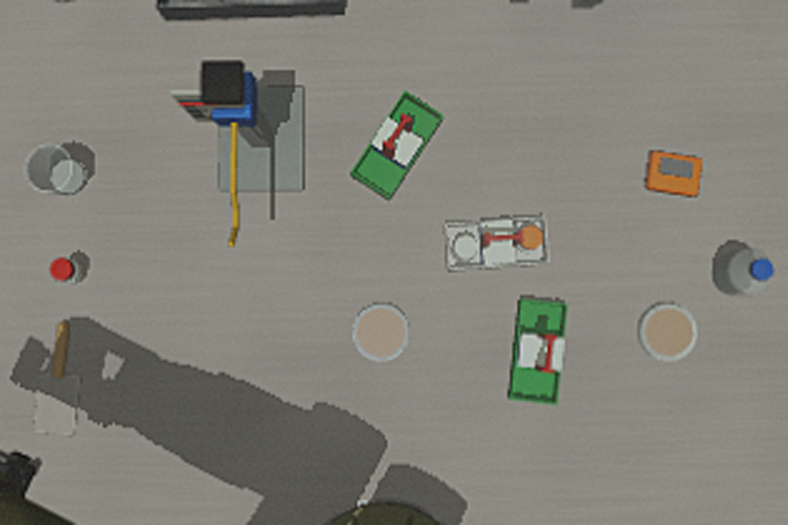

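The grey carrier is the middle one (side crop ~(220,360), top crop ~(497,243), white cap at +y). The hook is yellow, its tip at top crop (232,245) and side crop (53,143). Next I triangulate.

```bash
python3 - <<'E'
from h import *
s=manip.camera("side");t=manip.camera("top")
S=lambda u,v:(220+(u+.5)/2.1-.5,80+(v+.5)/2.1-.5); T=lambda u,v:(130+(u+.5)/2.5-.5,100+(v+.5)/2.5-.5)
def tri(a,b):
    o1,d1=ray(s,S(*a),pose(s));o2,d2=ray(t,T(*b),pose(t))
    A=np.c_[d1,-d2]; k=np.linalg.lstsq(A,o2-o1,rcond=None)[0]
    p,q=o1+k[0]*d1,o2+k[1]*d2; return ((p+q)/2).round(1),round(float(np.linalg.norm(p-q)),1)
print("tip",tri((53,143),(232,243)))
print("bar",tri((224,321),(507,238)))
print("slidertop",tri((120,107),(234,124)))
print("coltop",tri((137,50),(222,82)))
for z,ps in [(34,[(445,222),(545,215),(549,262),(449,270)]),(12,[(219,190),(304,190)]),(300-46,[(237,205)]),(284,[(232,245)]),(276,[(234,124)])]:
    for p in ps: print(z,onz(t,T(*p),z,pose(t)).round(1))
for n,z in [("carrier",34),("scale",0),("reagent",60),("dish_near",16),("dish_far",16),("vial",70),("beaker",90),("timer",22)]:
    for d in manip.find_in(n,t)[:2]:
        r=d["rect"]; print(n,round(d["conf"],2),onz(t,(r[0]+r[2]/2,r[1]+r[3]/2),z,pose(t)).round(0))
# yellow and hue masks
for c,nm in((s,"side"),(t,"top")):
    h=cv2.cvtColor(c["img"],cv2.COLOR_RGB2HSV); m=((h[...,0]>18)&(h[...,0]<30)&(h[...,1]>150)&(h[...,2]>90))
    y,x=np.where(m); print(nm,sorted(zip(x.tolist(),y.tolist())) if len(x)<90 else len(x))
E
```

```text
tip (array([494.8, 174.8, 281.3]), 2.7)
bar (array([ 503.3, -182.7,  132.1]), 5.8)
slidertop (array([645.1, 172. , 275.8]), 4.8)
coltop (array([677.3, 168.7, 371.8]), 0.3)
34 [ 539.7 -104.6   34. ]
34 [ 546.3 -254.2   34. ]
34 [ 476.  -257.5   34. ]
34 [ 468.  -108.4   34. ]
12 [600.1 236.3  12. ]
12 [596.5 106.6  12. ]
254 [546.5 171.2 254. ]
284 [493.  173.4 284. ]
276 [646.8 170.4 276. ]
carrier 0.86 [654. -39.  34.]
carrier 0.85 [ 503. -183.   34.]
scale 0.87 [665. 210.   0.]
reagent 0.82 [ 452. -547.   60.]
dish_near 0.95 [371.  -5.  16.]
dish_far 0.97 [ 358. -436.   16.]
dish_far 0.58 [ 500. -138.   16.]
vial 0.15 [ 359. -428.   70.]
beaker 0.92 [619. 456.  90.]
timer 0.76 [ 607. -454.   22.]
timer 0.7 [ 504. -180.   22.]
side 2828
top 2022
```

Call:
send_rows(series=[[[1, -20, -18, 0, -1], [1, -55, -51, 0, -3], [1, -90, -83, 0, -5], [1, -123, -114, 0, -8], [1, -156, -144, 0, -11], [1, -189, -175, 0, -14], [1, -222, -205, 0, -17], [1, -255, -236, 0, -20], [1, -288, -266, 0, -24], [1, -320, -296, 0, -28.5]]])

```text
clock: 2.7
eef_pos: [399.0, 87.8, 181.7]
eef_rot: [3.142, 0.001, -3.091]
wrist_force: [0.2, 0.7, -0.8]
finger_gap: 94.0
```

Call:
send_rows(series=[[[1, -12, -36, 0, 0], [1, -25, -72, 0, 0], [1, -37, -108, 0, 0], [1, -50, -145, 0, 0], [1, -62, -180, 0, 0], [1, -73, -215, 0, 0], [1, -84, -245, 0, 0], [1, -91, -265, 0, 0], [1, -94, -275, 0, 0], [1, -94, -275, 0, 0]]])

```text
clock: 3.7
eef_pos: [505.6, -181.2, 181.0]
eef_rot: [3.141, -0.0, -3.095]
wrist_force: [0.0, 0.3, 0.4]
finger_gap: 94.0
```

```bash
python3 - <<'E'
from h import *
s=manip.read_state(); c=manip.camera("wrist"); P=pose(c,s); print(s["eef_pos"],s["eef_rot"],s["wrist_force"])
print(R.from_matrix(np.array(c["T_tool_cam"])[:3,:3]).as_matrix().round(2).tolist(), np.array(c["T_tool_cam"])[:3,3])
h=cv2.cvtColor(c["img"],cv2.COLOR_RGB2HSV)
m=(((h[...,0]<6)|(h[...,0]>174))&(h[...,1]>150)&(h[...,2]>60)).astype(np.uint8)
n,l,st,ce=cv2.connectedComponentsWithStats(m)
for i in range(1,n):
    if st[i,4]>150:
        print(st[i],ce[i].round(1),onz(c,ce[i],134,P).round(1))
save(c,"w1")
E
```

```text
[ 505.56931867 -181.16778698  181.04430963] [ 3.14141136e+00 -4.19145674e-04 -3.09499254e+00] [0.0314224  0.32632644 0.41088421]
[[0.0, -0.96, -0.27], [1.0, 0.0, -0.0], [0.0, -0.27, 0.96]] [  76.76824561    1.12039158 -202.68036855]
[206   0  41  64 944] [224.7  30.1] [ 362.  -233.5  134. ]
[258 191  58  35 733] [286.2 211.8] [ 501.6 -180.8  134. ]
[387 349  30  35 354] [401. 367.] [662.4 -55.  134. ]
```

View pics/w1.png

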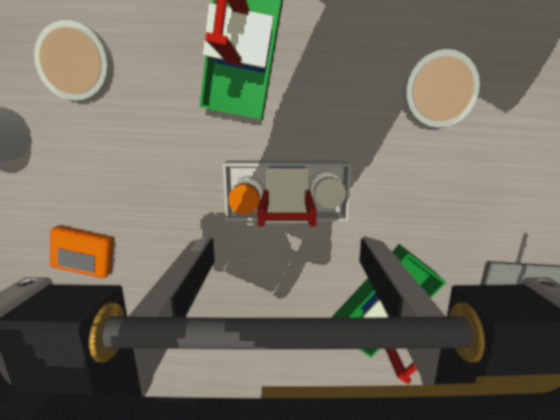

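The wrist view shows the loop's bar at about (262..312, 216), tray corners at about (223,162),(348,164),(350,219),(224,220).

```bash
python3 - <<'E'
from h import *
s=manip.read_state(); c=manip.camera("wrist"); P=pose(c,s)
for p,z in [((262,216.5),130),((312,216.5),130),((287,216.5),130),((223,162),34),((348.5,163.5),34),((350,219.5),34),((224,221),34)]: print(p,z,onz(c,p,z,P).round(1))
h=cv2.cvtColor(c["img"],cv2.COLOR_RGB2HSV)
m=(((h[...,0]<6)|(h[...,0]>174))&(h[...,1]>150)&(h[...,2]>60))[185:235,250:325]
for v in range(50):
    u=np.where(m[v])[0]
    if len(u): print(v+185,u[0]+250,u[-1]+250,len(u))
Y,d=s["eef_rot"][2],None; print(np.degrees(Y))
E
```

```text
(262, 216.5) 130 [ 508.1 -201.   130. ]
(312, 216.5) 130 [ 506.  -156.9  130. ]
(287, 216.5) 130 [ 507.  -178.9  130. ]
(223, 162) 34 [ 474. -255.   34.]
(348.5, 163.5) 34 [ 468.8 -109.    34. ]
(350, 219.5) 34 [ 536.8 -100.3   34. ]
(224, 221) 34 [ 546.1 -254.3   34. ]
191 264 307 3
192 264 308 6
193 263 308 7
194 263 308 8
195 263 309 8
196 262 309 10
197 262 309 10
198 261 310 12
199 260 310 13
200 260 310 13
201 260 311 13
202 259 311 15
203 259 311 14
204 259 312 15
205 259 312 14
206 258 313 16
207 257 313 17
208 257 313 17
209 257 314 17
210 257 314 16
211 257 314 16
212 257 314 18
213 257 314 21
214 257 314 58
215 257 314 58
216 257 314 58
217 257 314 58
218 257 314 58
219 257 314 58
220 257 314 15
221 257 314 14
222 257 314 12
223 257 314 12
224 257 314 12
225 258 313 9
-177.29203727279906
```

Call:
send_rows(series=[[[1, -1, 1, 12, 0], [1, -1, 1, 28, 0], [1, -1, 1, 42, 0], [1, -1, 1, 56, 0], [1, -1, 1, 68, 0], [1, -1, 1, 77, 0], [1, -1, 1, 82, 0], [1, -1, 1, 82, 0], [0.75, -1, 1, 82, 0], [0.6, -1, 1, 82, 0]]], newtons=30)

```text
clock: 4.8
eef_pos: [506.8, -179.7, 99.9]
eef_rot: [-3.141, 0.001, -3.094]
wrist_force: [0.1, 0.6, 0.6]
finger_gap: 81.2
```

Call:
send_rows(series=[[[0.55, 0, 0, 0, 0], [0.5, 0, 0, 0, 0], [0.4, 0, 0, 0, 0], [0.3, 0, 0, 0, 0], [0.3, 0, 0, 0, 0], [0.3, 0, 0, 0, 0]]])

```text
clock: 5.4
eef_pos: [506.7, -179.8, 99.5]
eef_rot: [-3.141, 0.0, -3.094]
wrist_force: [1.8, -2.7, 0.1]
finger_gap: 51.8
```

```bash
python3 - <<'E'
from h import *
s=manip.read_state(); print(s["eef_pos"],s["eef_rot"],s["wrist_force"],s["moment"],s["finger_gap"])
c=manip.camera("wrist"); save(c,"w2")
E
```

```text
[ 506.6502627  -179.75536261   99.45865526] [-3.14126585e+00  3.08697691e-04 -3.09403902e+00] [ 1.75074166 -2.72491317  0.13211368] [-0.31053513 -0.18517583  0.004545  ] 51.79683688251715
```

View pics/w2.png

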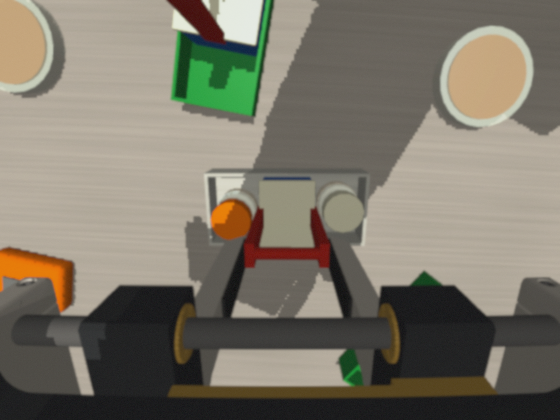

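Gripped at 51.8 mm gap, with the loop between the fingers and both jars in place. Lift.

Call:
send_rows(series=[[[0.3, 0, 0, -2, 0], [0.3, 0, 0, -6, 0], [0.3, 0, 0, -12, 0], [0.3, 0, 0, -20, 0], [0.3, 0, 0, -30, 0], [0.3, 0, 0, -42, 0], [0.3, 0, 0, -54, 0], [0.3, 0, 0, -66, 0], [0.3, 0, 0, -78, 0], [0.3, 0, 0, -90, 0]]])

```text
clock: 6.45
eef_pos: [506.5, -179.6, 190.5]
eef_rot: [-3.142, 0.0, -3.094]
wrist_force: [0.2, 0.3, -7.7]
finger_gap: 51.7
```

Call:
send_rows(series=[[[0.3, 0, 0, -12, 0], [0.3, 0, 0, -24, 0], [0.3, 0, 0, -36, 0], [0.3, 0, 0, -48, 0], [0.3, 0, 0, -60, 0], [0.3, 0, 0, -72, 0], [0.3, 0, 0, -81, 0], [0.3, 0, 0, -86, 0], [0.3, 0, 0, -88, 0], [0.3, 0, 0, -88, 0]]])

```text
clock: 7.45
eef_pos: [506.5, -179.5, 277.2]
eef_rot: [3.141, -0.0, -3.094]
wrist_force: [0.6, -0.2, -7.4]
finger_gap: 51.7
```

```bash
python3 - <<'E'
from h import *
s=manip.read_state(); print(s["eef_pos"],s["eef_rot"],s["wrist_force"],s["moment"],s["finger_gap"])
F=[]
for i in range(8): c=manip.camera("wrist"); F.append(manip.read_state()["wrist_force"])
print(np.mean(F,0),np.std(F,0))
s=manip.read_state();P=pose(c,s)
h=cv2.cvtColor(c["img"],cv2.COLOR_RGB2HSV)
m=(((h[...,0]<6)|(h[...,0]>174))&(h[...,1]>150)&(h[...,2]>60))[225:290,235:340]
w=m.sum(1);r=np.where(w>70)[0]+225; print(r, [ (np.where(m[k-225])[0][[0,-1]]+235).tolist() for k in r])
p=onz(c,(287,r.mean()),s["eef_pos"][2]+30.5,P);print(p)
E
```

```text
[ 506.49611072 -179.54670601  277.22378764] [ 3.14147352e+00 -2.71218548e-04 -3.09395614e+00] [ 0.61061602 -0.23340544 -7.4489957 ] [-0.01219722  0.02495027 -0.0246773 ] 51.74040790441373
[ 0.1247395  -0.06942398 -7.64131577] [0.51373267 0.4808346  0.2711053 ]
[249 250 251 252 253 254 255 256 257 258] [[244, 329], [244, 329], [244, 329], [244, 329], [244, 329], [244, 329], [244, 329], [244, 329], [244, 329], [244, 329]]
[ 506.97034744 -178.30935071  307.73185203]
```

Call:
send_rows(series=[[[0.3, 0.4, 4, 0, 0], [0.3, 1.4, 14, 0, 0], [0.3, 3, 30, 0, 0], [0.3, 5, 50, 0, 0.5], [0.3, 7, 72, 0, 1], [0.3, 9, 94, 0, 1.5], [0.3, 11.5, 116, 0, 2], [0.3, 13.7, 138, 0, 2.5], [0.3, 16, 160, 0, 3], [0.3, 18, 182, 0, 3.5]]])

```text
clock: 8.85
eef_pos: [479.1, 3.4, 277.6]
eef_rot: [3.141, 0.0, 3.128]
wrist_force: [0.3, 0.0, -8.7]
finger_gap: 51.5
```

Call:
send_rows(series=[[[0.3, 3.5, 22, 0, 0.3], [0.3, 7, 44, 0, 0.6], [0.3, 10.5, 66, 0, 0.6], [0.3, 14, 88, 0, 0.6], [0.3, 17, 110, 0, 0.6], [0.3, 20, 130, 0, 0.6], [0.3, 23, 146, 0, 0.6], [0.3, 25, 158, 0, 0.6], [0.3, 27, 166, 0, 0.6], [0.3, 28, 170, 0, 0.6]]])

```text
clock: 9.85
eef_pos: [453.8, 172.4, 277.4]
eef_rot: [3.142, 0.0, 3.118]
wrist_force: [-0.4, -0.1, -7.8]
finger_gap: 51.5
```

```bash
python3 - <<'E'
from h import *
s=manip.read_state(); c=manip.camera("wrist"); P=pose(c,s); print(s["clock"],s["eef_pos"],np.degrees(s["eef_rot"]),s["wrist_force"])
save(c,"w3"); t=manip.camera("top"); sd=manip.camera("side")
a=cv2.resize(sd["img"][70:220,210:360],None,fx=2.8,fy=2.8,interpolation=cv2.INTER_CUBIC)
b=cv2.resize(t["img"][90:240,180:330],None,fx=2.8,fy=2.8,interpolation=cv2.INTER_CUBIC)
cv2.imwrite("pics/m3.png",np.vstack([np.hstack([c["img"][:, :380]])])[:,:,::-1])
cv2.imwrite("pics/m3.png",cv2.resize(np.hstack([c["img"],a,b]),(0,0),fx=.57,fy=.57,interpolation=cv2.INTER_AREA)[:,:,::-1])
E
```

```text
9.85 [453.77905064 172.43028051 277.39515205] [1.79997652e+02 2.34415221e-03 1.78666287e+02] [-0.41792836 -0.12022562 -7.82145992]
```

View pics/m3.png

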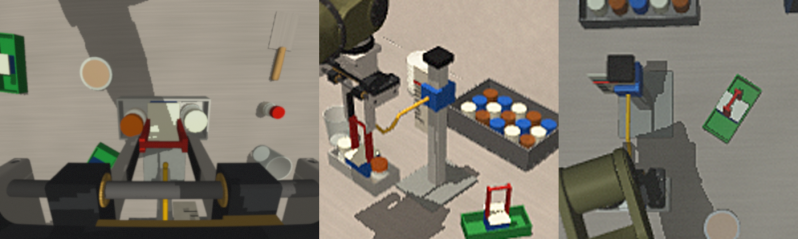

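View pics/w3.png

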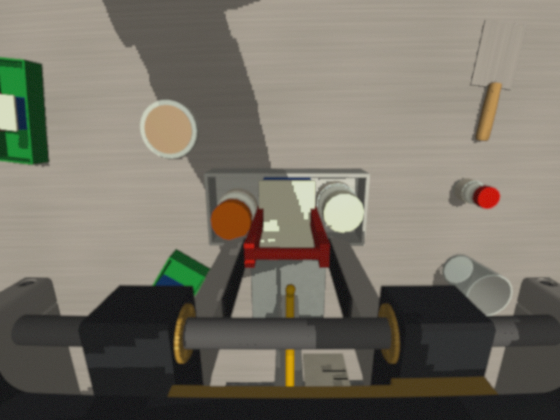

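The wrist view shows the hook tip at (290,287) just ahead of the bar (244..329, 254), nearly centred. Localising it precisely.

```bash
python3 - <<'E'
from h import *
s=manip.read_state(); c=manip.camera("wrist"); P=pose(c,s)
h=cv2.cvtColor(c["img"],cv2.COLOR_RGB2HSV)
m=((h[...,0]>18)&(h[...,0]<30)&(h[...,1]>170)&(h[...,2]>90))[275:390,270:310]
for v in list(range(275,320,3))+list(range(345,386,8)):
    u=np.where(m[v-275])[0]
    if len(u): print(v,(u[0]+u[-1])/2+270,len(u))
T=np.linalg.inv(np.block([[R.from_euler("xyz",s["eef_rot"]).as_matrix(),s["eef_pos"][:,None]],[np.zeros((1,3)),1]]))
for uv,z in [((290.5,288),281),((290.5,296),270),((290.5,306),254),((290.5,360),276),((290.5,380),276),((286.5,254),308)]:
    p=onz(c,uv,z,P); print(uv,z,p.round(1),(T@np.r_[p,1])[:3].round(1))
sd=manip.camera("side"); h=cv2.cvtColor(sd["img"],cv2.COLOR_RGB2HSV)
m=((h[...,0]>18)&(h[...,0]<30)&(h[...,1]>150)&(h[...,2]>90))[110:160,225:290]
for u in range(0,65,2):
    v=np.where(m[:,u])[0]
    if len(v): print("side",u+225,v[0]+110,v[-1]+110)
Q=pose(sd)
for y in (171.5,173.5):
  X=np.array([[494,y,284],[494,y,276],[516,y,254],[528,y,254],[540,y,254],[562,y,276]]);print(proj(sd,X,Q).round(1).tolist())
E
```

```text
287 291.5 8
290 291.5 8
293 291.0 7
296 291.0 7
299 291.0 7
302 290.5 8
305 290.5 8
308 290.5 8
311 290.5 8
314 290.5 8
317 290.5 2
353 290.5 8
361 290.5 8
369 290.5 8
377 290.5 8
385 290.5 8
(290.5, 288) 281 [494.6 174.5 281. ] [-40.4   3.9  -3.7]
(290.5, 296) 270 [508.2 174.4 270. ] [-54.    4.1   7.3]
(290.5, 306) 254 [528.  174.2 254. ] [-73.8   4.4  23.3]
(290.5, 360) 276 [565.  173.2 276. ] [-110.7    4.3    1.3]
(290.5, 380) 276 [585.9 172.8 276. ] [-131.7    4.4    1.3]
(286.5, 254) 308 [454.9 172.5 308. ] [ -0.7   1.  -30.7]
side 247 150 150
side 249 151 152
side 251 152 152
side 253 151 151
side 255 148 150
side 257 145 147
side 259 141 144
side 261 140 141
side 263 139 140
side 265 138 139
side 267 137 138
side 269 135 137
side 271 134 135
side 273 133 134
side 275 132 133
side 277 131 132
[[245.8, 147.7], [246.0, 149.6], [251.1, 152.0], [253.6, 150.5], [256.2, 148.9], [260.7, 140.9]]
[[245.4, 147.4], [245.6, 149.4], [250.7, 151.8], [253.2, 150.2], [255.8, 148.7], [260.2, 140.6]]
```

Call:
send_rows(series=[[[0.3, 0, 1, 0, 0], [0.3, -3, 3, 0, 0], [0.3, -9, 3.3, 0, 0], [0.3, -19, 3.3, 0, 0], [0.3, -31, 3.3, 0, 0], [0.3, -44, 3.3, 0, 0], [0.3, -56, 3.3, 0, 0], [0.3, -65, 3.3, 0, 0], [0.3, -71, 3.3, 0, 0], [0.3, -73.5, 3.3, 0, 0]]])

```text
clock: 11.1
eef_pos: [528.4, 173.2, 277.0]
eef_rot: [-3.141, -0.0, 3.117]
wrist_force: [-0.1, 0.2, -8.2]
finger_gap: 51.6
```

Call:
send_rows(series=[[[0.3, 0, 0, 1, 0], [0.3, 0, 0, 4, 0], [0.3, 0, 0, 9, 0], [0.3, 0, 0, 15, 0], [0.3, 0, 0, 21, 0], [0.3, 0, 0, 27, 0], [0.3, 0, 0, 33, 0], [0.3, 0, 0, 37, 0], [0.3, 0, 0, 39, 0], [0.3, 0, 0, 40, 0]]])

```text
clock: 12.1
eef_pos: [527.8, 173.3, 237.2]
eef_rot: [-3.142, -0.0, 3.118]
wrist_force: [-0.5, 0.4, -7.6]
finger_gap: 51.5
```

```bash
python3 - <<'E'
from h import *
F=[]
for i in range(8):
    s=manip.read_state(); F.append(s["wrist_force"]); c=manip.camera("wrist" if i<7 else "side")
    if i==6: w=c
print(s["clock"],s["eef_pos"],np.degrees(s["eef_rot"]),np.mean(F,0))
a=cv2.resize(c["img"][90:230,200:340],None,fx=3,fy=3,interpolation=cv2.INTER_CUBIC)
cv2.imwrite("pics/m4.png",cv2.resize(np.hstack([a,w["img"][:, 150:430]]),None,fx=1.1,fy=1.1)[:,:,::-1])
E
```

```text
12.45 [527.80413107 173.27868075 237.51834509] [1.79997220e+02 1.48161833e-02 1.78629746e+02] [ 0.07718291 -0.08437705 -7.98233328]
```

View pics/m4.png

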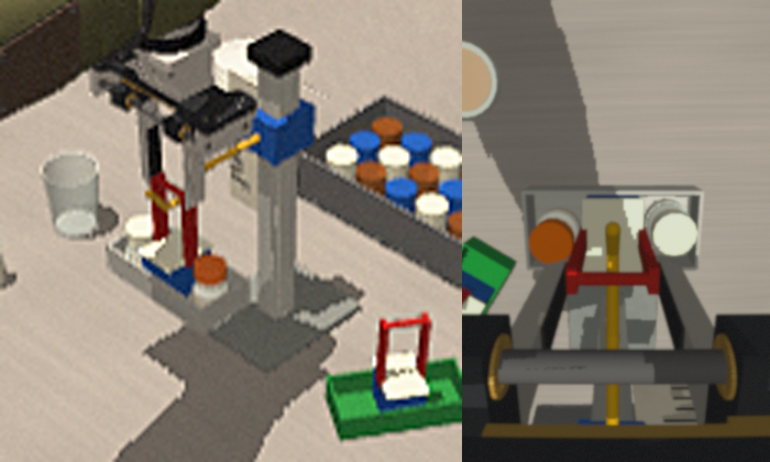

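Threaded: the red bar crosses over the yellow rod, and the tip is in front of it on the robot side. Lowering slowly to contact.

Call:
send_rows(series=[[[0.3, 0, 0, 1.2, 0], [0.3, 0, 0, 2.4, 0], [0.3, 0, 0, 3.6, 0], [0.3, 0, 0, 4.8, 0], [0.3, 0, 0, 6, 0], [0.3, 0, 0, 7.2, 0], [0.3, 0, 0, 8.4, 0], [0.3, 0, 0, 9.6, 0], [0.3, 0, 0, 10.8, 0], [0.3, 0, 0, 12, 0]]])

```text
clock: 13.5
eef_pos: [527.8, 173.3, 225.3]
eef_rot: [3.142, 0.0, 3.118]
wrist_force: [1.0, 0.0, -7.1]
finger_gap: 51.7
```

Call:
send_rows(series=[[[0.3, 0, 0, 1.2, 0], [0.3, 0, 0, 2.4, 0], [0.3, 0, 0, 3.6, 0], [0.3, 0, 0, 4.8, 0], [0.3, 0, 0, 6, 0], [0.3, 0, 0, 7.2, 0], [0.3, 0, 0, 8.4, 0], [0.3, 0, 0, 9.6, 0], [0.3, 0, 0, 10.8, 0], [0.3, 0, 0, 12, 0]]])

```text
clock: 14.5
eef_pos: [527.8, 173.3, 213.3]
eef_rot: [3.142, 0.0, 3.118]
wrist_force: [-0.6, -0.3, -6.9]
finger_gap: 51.8
```

```bash
cat > f.py <<'E'
from h import *
F=[];M=[]
for i in range(10):
    c=manip.camera("wrist"); s=manip.read_state(); F.append(s["wrist_force"]); M.append(s["moment"])
print(s["clock"],s["eef_pos"],s["finger_gap"],np.mean(F,0),np.std(F,0),np.mean(M,0))
E
python3 f.py
```

```text
15.0 [527.76732319 173.27734603 213.39086872] 52.05762120827107 [ 0.06657352  0.12950234 -6.26119302] [0.50718886 0.43845254 0.29911596] [0.02881765 0.00404308 0.0087645 ]
```

The hook carries about 1.5 N. Continuing.

Call:
send_rows(series=[[[0.3, 0, 0, 1.2, 0], [0.3, 0, 0, 3, 0], [0.3, 0, 0, 4.8, 0], [0.3, 0, 0, 6.6, 0], [0.3, 0, 0, 8.4, 0], [0.3, 0, 0, 10.2, 0], [0.3, 0, 0, 12, 0], [0.3, 0, 0, 13.8, 0], [0.3, 0, 0, 15.6, 0], [0.3, 0, 0, 17, 0]]])

```text
clock: 16.0
eef_pos: [527.8, 173.3, 196.2]
eef_rot: [3.142, 0.0, 3.118]
wrist_force: [-0.6, 0.6, -3.2]
finger_gap: 51.7
```

Call:
send_rows(series=[[[0.3, 0, 0, 1.8, 0], [0.3, 0, 0, 3.6, 0], [0.3, 0, 0, 5.4, 0], [0.3, 0, 0, 7.2, 0], [0.3, 0, 0, 9, 0], [0.3, 0, 0, 10.8, 0], [0.3, 0, 0, 12.6, 0], [0.3, 0, 0, 14.4, 0], [0.3, 0, 0, 16, 0], [0.3, 0, 0, 17, 0]]])

```text
clock: 17.0
eef_pos: [527.8, 173.3, 179.3]
eef_rot: [3.142, 0.0, 3.118]
wrist_force: [-0.6, -0.2, -1.4]
finger_gap: 51.7
```

Call:
send_rows(series=[[[0.3, 0, 0, 1, 0], [0.3, 0, 0, 2, 0], [0.3, 0, 0, 3, 0], [0.3, 0, 0, 4, 0], [0.3, 0, 0, 5, 0], [0.3, 0, 0, 6, 0], [0.3, 0, 0, 7, 0], [0.3, 0, 0, 8, 0], [0.3, 0, 0, 8, 0], [0.3, 0, 0, 8, 0]]])

```text
clock: 18.0
eef_pos: [527.8, 173.3, 171.4]
eef_rot: [3.142, 0.0, 3.118]
wrist_force: [-0.1, -0.6, -2.1]
finger_gap: 52.0
```

```bash
python3 f.py;python3 f.py
```

```text
18.5 [527.75688536 173.25208558 171.33687498] 51.73822029001279 [ 0.39892032  0.00728076 -1.08628824] [0.43841645 0.40109598 0.40140961] [ 0.02044339 -0.04576667  0.01600623]
19.0 [527.75260865 173.24979492 171.33832633] 51.23668879228016 [ 0.06722882 -0.03449726 -1.30581155] [0.54175995 0.48856428 0.43457405] [ 0.06219704 -0.05086478 -0.00441798]
```

Call:
send_rows(series=[[[0.3, 0, 0, 1, 0], [0.3, 0, 0, 2, 0], [0.3, 0, 0, 3, 0], [0.3, 0, 0, 4, 0], [0.3, 0, 0, 5, 0], [0.3, 0, 0, 6, 0], [0.3, 0, 0, 7, 0], [0.3, 0, 0, 8, 0], [0.3, 0, 0, 9, 0], [0.3, 0, 0, 9, 0]]])

```text
clock: 20.0
eef_pos: [527.7, 173.3, 162.2]
eef_rot: [-3.142, -0.0, 3.118]
wrist_force: [0.7, 0.3, 0.4]
finger_gap: 51.7
```

```bash
sed -i 's/range(10)/range(40)/' f.py; python3 f.py
```

```text
22.0 [527.74735105 173.27235794 162.3425604 ] 51.53890551927217 [ 0.27890164 -0.02766482  0.00995471] [0.52295323 0.56305061 0.42133117] [ 0.0432841  -0.0868825   0.00368204]
```

Residual is about 0 N. Ease the grip to 3 N first, then open gradually.

Call:
send_rows(series=[[[0.4, 0, 0, 0, 0], [0.4, 0, 0, 0, 0], [0.45, 0, 0, 0, 0], [0.5, 0, 0, 0, 0], [0.5, 0, 0, 0, 0], [0.52, 0, 0, 0, 0], [0.53, 0, 0, 0, 0], [0.54, 0, 0, 0, 0], [0.54, 0, 0, 0, 0], [0.54, 0, 0, 0, 0]]], newtons=3)

```text
clock: 23.0
eef_pos: [527.7, 173.2, 162.4]
eef_rot: [-3.142, -0.0, 3.118]
wrist_force: [2.0, 3.6, 0.9]
finger_gap: 52.3
```

```bash
sed -i 's/range(40)/range(20)/' f.py; python3 f.py
```

```text
24.0 [527.75923843 173.2501348  162.35925286] 52.00997883978666 [0.18955088 3.14000341 0.05115041] [0.51585775 0.43698519 0.51281279] [ 0.66979422 -0.03427743  0.00296323]
```

Vertical force is still about 0, but one finger leans about 3 N sideways. Opening in small steps.

Call:
send_rows(series=[[[0.545, 0, 0, 0, 0], [0.55, 0, 0, 0, 0], [0.553, 0, 0, 0, 0], [0.556, 0, 0, 0, 0], [0.559, 0, 0, 0, 0], [0.562, 0, 0, 0, 0], [0.565, 0, 0, 0, 0], [0.568, 0, 0, 0, 0], [0.571, 0, 0, 0, 0], [0.574, 0, 0, 0, 0]]])

```text
clock: 25.0
eef_pos: [527.8, 173.2, 162.4]
eef_rot: [-3.142, -0.0, 3.118]
wrist_force: [0.5, 0.0, 0.1]
finger_gap: 53.6
```

```bash
sed -i 's/range(20)/range(10)/' f.py; python3 f.py
```

```text
25.5 [527.73547649 173.25884654 162.34795857] 53.7444317781884 [ 0.04720416  0.15338008 -0.09468732] [0.57315768 0.56442352 0.4618434 ] [ 0.04328781  0.00165151 -0.00645442]
```

The carrier is released and the tool reads no force. Open wide and rise straight up.

Call:
send_rows(series=[[[0.6, 0, 0, 0, 0], [0.65, 0, 0, 0, 0], [0.7, 0, 0, 0, 0], [0.8, 0, 0, 0, 0], [0.9, 0, 0, 0, 0], [0.95, 0, 0, 0, 0], [0.95, 0, 0, -2, 0], [0.95, 0, 0, -6, 0], [0.95, 0, 0, -12, 0], [0.95, 0, 0, -20, 0]]])

```text
clock: 26.5
eef_pos: [527.7, 173.3, 182.9]
eef_rot: [-3.142, -0.0, 3.118]
wrist_force: [1.0, 0.5, 0.3]
finger_gap: 89.0
```

Call:
send_rows(series=[[[0.95, 0, 0, -10, 0], [0.95, 0, 0, -20, 0], [0.95, 0, 0, -30, 0], [0.95, 0, 0, -40, 0], [0.95, 0, 0, -50, 0], [0.95, 0, 0, -60, 0], [0.95, 0, 0, -70, 0], [0.95, 0, 0, -76, 0], [0.95, 0, 0, -80, 0], [0.95, 0, 0, -80, 0]]])

```text
clock: 27.5
eef_pos: [527.8, 173.3, 262.7]
eef_rot: [3.141, 0.0, 3.118]
wrist_force: [-0.6, 0.1, -0.6]
finger_gap: 89.2
```

```bash
python3 f.py; python3 - <<'E'
from h import *
s=manip.read_state(); w=manip.camera("wrist"); c=manip.camera("side"); w2=manip.camera("side")
print(np.abs(w2["img"][90:230,200:340].astype(int)-c["img"][90:230,200:340]).mean())
a=cv2.resize(c["img"][90:230,200:340],None,fx=3,fy=3,interpolation=cv2.INTER_CUBIC)
cv2.imwrite("pics/m5.png",cv2.resize(np.hstack([a,w["img"][:, 150:430]]),None,fx=1.1,fy=1.1)[:,:,::-1])
E
```

```text
28.0 [527.71623821 173.28375837 262.24007176] 89.55734022706484 [ 0.01432094 -0.24257586  0.02601487] [0.7152266  0.36198373 0.45444568] [0.04235355 0.00093413 0.00782738]
2.468469387755102
```

View pics/m5.png

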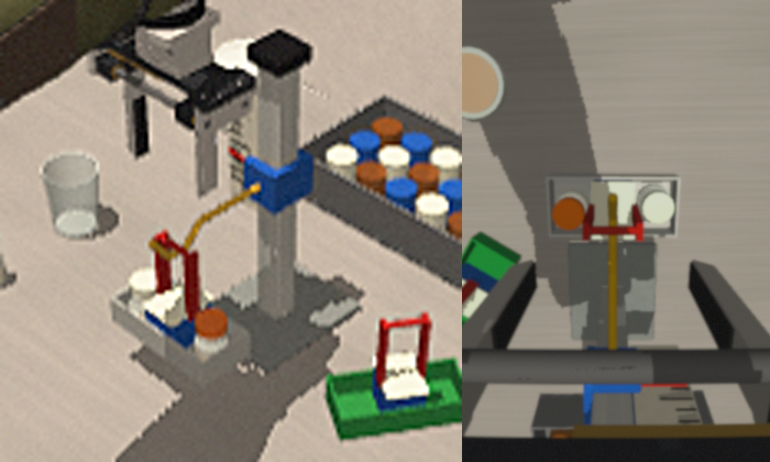

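The carrier hangs level in the crook with both jars, and the gripper is clear above. Wait, check that it is still, then hand in.

Call:
send_rows(series=[[[0.95, 0, 0, 0, 0], [0.95, 0, 0, 0, 0], [0.95, 0, 0, 0, 0], [0.95, 0, 0, 0, 0], [0.95, 0, 0, 0, 0], [0.95, 0, 0, 0, 0], [0.95, 0, 0, 0, 0], [0.95, 0, 0, 0, 0], [0.95, 0, 0, 0, 0], [0.95, 0, 0, 0, 0]]])

```text
clock: 29.15
eef_pos: [527.7, 173.3, 262.4]
eef_rot: [-3.142, 0.0, 3.118]
wrist_force: [-1.1, -0.5, 0.7]
finger_gap: 89.4
```

```bash
python3 - <<'E'
from h import *
C=[]
for i in range(16):
    c=manip.camera("wrist"); h=cv2.cvtColor(c["img"],cv2.COLOR_RGB2HSV)
    m=(((h[...,0]<6)|(h[...,0]>174))&(h[...,1]>150)&(h[...,2]>60)); m[:180]=0;m[230:]=0;m[:,:250]=0;m[:,330:]=0
    y,x=np.where(m); C.append((x.mean(),y.mean(),len(x)))
C=np.array(C); print(C.min(0),C.max(0),C.std(0)); ok=(np.ptp(C[:,:2],axis=0)<1).all()
if ok: manip.sign_off(); print("signed")
E
```

```text
[287.06995231 205.57348243 620.        ] [287.34134615 205.68899522 629.        ] [0.0696293  0.02884024 2.16506351]
the job is handed in; nothing more can be done
signed
```

The carrier is hanging on the scale's hook with both jars in it, and I have handed the job in at about 30 s of the 61 s allowed.

- **Move:** I picked up the grey carrier by its loop, threaded the loop over the hook and lowered it at 10 to 18 mm/s.
- **Release:** I let go only once the wrist force had gone from about -7.8 N (the carrier's weight) to 0.01 N. The gripper was eased to 3 N first, then opened in small steps.

**Last checks:**
- The last side and wrist views showed the bar in the crook, the tray level, both jars standing, and the gripper open and clear above.
- Over 16 wrist frames (about 0.8 s) the loop moved less than 0.3 pixel.
- Tool force after release was about 0 N.

**Not checked or not clean:**
- While the grip was easing off, one finger leaned sideways on the loop with about 3 N. This was gone once the gripper opened.
- I did not measure the pointer reading or the hook's speed directly. From the force, the hook should be drawn down about 62 mm.
- I did not re-measure the bystanders' positions at the end. The last views I looked at showed nothing disturbed.

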